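# Find the rocking paint-tin lid and press it home

## Task

One of the four paint tins on the bench was not closed properly and will dry out. With the closed fingers, press on the edge of the lids until you find the one that rocks, then press that lid down in the middle until it sits fully home and level like the others. Only touch: leave every tin standing where it is, do not lift or tip one, do not bang on a lid so that it dents, and leave the other things on the bench alone.

Things in the scene. Friction and masses are not known exactly. Their poses are not given: they have to be found in the camera images.
- lid1_mid (a point): lid of tin 1: round press-in tin-plate lid, 72 mm across. The point is on its axis, level with the top of its raised flange (radius 29 to 36 mm); z points up out of the lid. The flat panel inside the flange lies 3 mm lower. Home, it does not give: flange level, 90 mm above the bench, 2 mm above the tin's rim. The four lids look alike and any one may be the loose one
- lid2_mid (a point): lid of tin 2: round press-in tin-plate lid, 72 mm across. The point is on its axis, level with the top of its raised flange (radius 29 to 36 mm); z points up out of the lid. The flat panel inside the flange lies 3 mm lower. Home, it does not give: flange level, 90 mm above the bench, 2 mm above the tin's rim. The four lids look alike and any one may be the loose one
- lid3_mid (a point): lid of tin 3: round press-in tin-plate lid, 72 mm across. The point is on its axis, level with the top of its raised flange (radius 29 to 36 mm); z points up out of the lid. The flat panel inside the flange lies 3 mm lower. Home, it does not give: flange level, 90 mm above the bench, 2 mm above the tin's rim. The four lids look alike and any one may be the loose one
- lid4_mid (a point): lid of tin 4: round press-in tin-plate lid, 72 mm across. The point is on its axis, level with the top of its raised flange (radius 29 to 36 mm); z points up out of the lid. The flat panel inside the flange lies 3 mm lower. Home, it does not give: flange level, 90 mm above the bench, 2 mm above the tin's rim. The four lids look alike and any one may be the loose one
- tin1: tin 1: upright bare-metal tin, 86 mm across, 88 mm to its rim, 0.5 kg, loose on the bench; origin under its centre, z up. If its lid is the loose one, it stands 4 to 5 mm above home, nearly level: 2 to 4 N on any part of its flange dips that side about 4 mm onto the tin and it stays so; the flange only rocks. About 10 to 15 N straight down on the middle of the panel slides it home, where it stays
- tin2: tin 2: upright bare-metal tin, 86 mm across, 88 mm to its rim, 0.5 kg, loose on the bench; origin under its centre, z up. If its lid is the loose one, it stands 4 to 5 mm above home, nearly level: 2 to 4 N on any part of its flange dips that side about 4 mm onto the tin and it stays so; the flange only rocks. About 10 to 15 N straight down on the middle of the panel slides it home, where it stays
- tin3: tin 3: upright bare-metal tin, 86 mm across, 88 mm to its rim, 0.5 kg, loose on the bench; origin under its centre, z up. If its lid is the loose one, it stands 4 to 5 mm above home, nearly level: 2 to 4 N on any part of its flange dips that side about 4 mm onto the tin and it stays so; the flange only rocks. About 10 to 15 N straight down on the middle of the panel slides it home, where it stays
- tin4: tin 4: upright bare-metal tin, 86 mm across, 88 mm to its rim, 0.5 kg, loose on the bench; origin under its centre, z up. If its lid is the loose one, it stands 4 to 5 mm above home, nearly level: 2 to 4 N on any part of its flange dips that side about 4 mm onto the tin and it stays so; the flange only rocks. About 10 to 15 N straight down on the middle of the panel slides it home, where it stays
- brush: bystander, to be left alone: a flat hand brush lying on the bench
- screwdriver: bystander, to be left alone: a screwdriver lying on the bench
- jar: bystander, to be left alone: a small amber glass jar with a black cap, 42 mm across and 62 mm tall, standing
- sanding_block: bystander, to be left alone: a cork sanding block, 70 x 110 x 32 mm, lying flat
- tape_roll: bystander, to be left alone: a roll of yellow masking tape, 100 mm across and 25 mm high, lying flat; origin at the centre of its underside
- tube_offcut: bystander, to be left alone: a green bicycle tube offcut, 130 mm long and 29 mm thick, lying with its small bracket down
- wood_block: bystander, to be left alone: a pale wood block, 45 x 90 x 28 mm, lying flat

How it is judged:
On the way, in this order (a step that is already met when the one before it is completed fails the run):
1. the loose lid has been rocked by a press on its edge: it leans at least 0.07 rad (4 degrees) ((angle between the z axis of lid1_mid and the z axis of tin1, either way round above 0.07 rad or angle between the z axis of lid2_mid and the z axis of tin2, either way round above 0.07 rad or angle between the z axis of lid3_mid and the z axis of tin3, either way round above 0.07 rad or angle between the z axis of lid4_mid and the z axis of tin4, either way round above 0.07 rad)), for 0.05 s.
2. every lid is home and level (z of lid1_mid in the frame of tin1 below 0.0915 m and z of lid2_mid in the frame of tin2 below 0.0915 m and z of lid3_mid in the frame of tin3 below 0.0915 m and z of lid4_mid in the frame of tin4 below 0.0915 m and angle between the z axis of lid1_mid and the z axis of tin1, either way round below 0.04 rad and angle between the z axis of lid2_mid and the z axis of tin2, either way round below 0.04 rad and angle between the z axis of lid3_mid and the z axis of tin3, either way round below 0.04 rad and angle between the z axis of lid4_mid and the z axis of tin4, either way round below 0.04 rad), for 0.2 s.
At the end, for the whole second after the job is handed in: all four lids are home (flange less than 1.5 mm above its seated height on its tin) and level on their tins within 0.04 rad; all four tins stand upright, at rest, within 25 mm of where they stood (all of step 2 and angle between each of tin1, tin2, tin3, tin4's own z axis and vertical below 0.05 rad and distance of each of tin1, tin2, tin3, tin4 from where it was at the start of the episode below 0.025 m and linear speed of each of tin1, tin2, tin3, tin4 below 0.02 m/s); the robot touches nothing.
It fails at once if a tin is lifted by 8 mm, tipped by 0.15 rad or shoved by 25 mm (height (world z) of any of tin1, tin2, tin3, tin4 above 0.008 m or angle between any of tin1, tin2, tin3, tin4's own z axis and vertical above 0.15 rad or distance of any of tin1, tin2, tin3, tin4 from where it was at the start of the episode above 0.025 m).
It fails at once if a tin or its lid is struck or pressed with more than 200 N (a bang that dents it) (contact force between any of the arm, the fingers and tin1 above 200 N or contact force between any of the arm, the fingers and tin2 above 200 N or contact force between any of the arm, the fingers and tin3 above 200 N or contact force between any of the arm, the fingers and tin4 above 200 N).
It fails at once if another thing on the bench is moved by 25 mm or lifted (distance of any of brush, screwdriver, jar, sanding_block, tape_roll, tube_offcut, wood_block from where it was at the start of the episode above 0.025 m).
It also fails if it takes over 48 s, if anything falls off the work surface, if the arm or the gripper's body presses on something with over 40 N, if the wrist force passes 120 N, or if a joint passes its speed limit or range.

## Robot

A 7-joint arm with a two-finger parallel gripper is mounted at the origin on the work surface. World frame = base frame: x ahead of the robot, y to its left, z up, the work surface at z = 0. Lengths are in m, angles in rad, forces in N, time in s.
With the tool pointing down it reaches from about 0.4 to 0.85 m from the base axis. Payload 10.4 kg.
Tool frame: the origin (TCP) lies between the finger pads; the fingertips stand 14 mm ahead of it and the grasp point (between the pads) lies 5 mm behind it; z points along the fingers, y is the direction in which the jaws open and shut (so a half turn about z gives the same grasp; the last joint's range is limited). The gripper opens to 87 mm and grips with 3 to 60 N. Pads are 19 mm wide; open, the fingers measure 117 mm over their backs; the gripper's body (75 mm by 190 mm) begins 51 mm behind the grasp point.
Start: joints at [1.309, 0.332, -0.065, 1.46, 0.022, 1.35, -0.088], TCP at [0.148, -0.607, 0.237] pointing down, gripper open.
Joint ranges: [-2.6, 2.6], [-0.5, 2.12], [-1.47, 1.34], [0.16, 2.42], [-1.27, 4.41], [0.06, 2.06], [-2.6, 2.6]. Speed limits (rad/s): [2.22, 2.22, 2.79, 2.79, 3.14, 3.14, 3.14].

## Interface

Orientations are given as a unit quaternion [x, y, z, w].
In Python, from bench import readout, camera, calibration, order gives the robot as it stands.
- The arm moves only by the tool apply_moves, never from a script. Its argument "deltas" is a list of rows, each an object with "translation": the shift along the world's x, y, z in m, a list of three; "turn": the turn, a rotation vector about the world's x, y, z in rad, a list of three; "hand": the finger opening in m, from 0 to 0.087. A call has 1 to 5 rows; each row shifts and turns the pose as measured when the row begins; what a row does not reach is not made up. A row lasts 1/10 s, in which the tool goes at most 50 mm and 8.59 degrees, less where a joint would pass 70% of its speed; a pose out of reach is approached as far as the arm can. A call with a gripper value outside its range is refused whole. The fingers move at their own pace and stop on an object; "newtons" is the grip in N (left out, the last holds). Time passes only in rows, so rows that do not move let the fingers close. It gives the time, the measured TCP pose, the force and the opening at its end, in the units of the state.
- readout.read_state(): the state, without advancing time (a new reading comes with each control period).
- camera(name): name is "side" or "top"; returns the picture (384x512x3 uint8, red, green, blue); there is no depth.
- calibration(name): a dict with "fx", "fy", "cx", "cy" (pixels), "extrinsics" (4x4, takes a point from world to camera coordinates). Camera axes: x right, y down, z forward; pixel columns grow to the right and rows downward; lengths in m; the calibration is good to about 2 mm. A picture is of the moment at which its call begins. calibration takes no time and is no camera call.
- order.close_job(): hands the job in, once; it reports no verdict.
The state is a dict: "time": time; "joint_positions": joint angles; "joint_vel": joint speeds; "joint_torque": joint torques, N m; "ee_pos": TCP position; "eef_rot": TCP orientation; "ft_force": force on the tool from outside, world axes, zero at the start; "torque": the same for the moment, N m; "width": finger opening in m.
Only numpy, scipy, OpenCV 4.12 (cv2) and the standard library are available. Lean on these libraries where they do the work, as an engineer would, in place of code of your own. Each camera call takes 0.05 s, during which the arm holds its last target. There are 200 camera calls.

## Working session

There is one attempt and no reset: what is moved stays moved. The work goes in short steps, Python scripts to look and compute and a tool call to move; the robot and the scene stay as the last step left them, time stands still between calls to the robot, and variables do not carry over. Pictures are saved under pics/ and viewed, about 8 in all and at most 12, crops included, and the job is handed in when it is done.

Besides the shell and the picture viewer there is one more tool, called after "Call:" as a command line: name --argument value ..., lists and objects as JSON in quotes. apply_moves: Moves the arm, as the interface text tells. Its arguments: {"type":"object","properties":{"deltas":{"type":"array","items":{"type":"object","properties":{"translation":{"type":"array","items":{"type":"number"}},"turn":{"type":"array","items":{"type":"number"}},"hand":{"type":"number"}}}},"newtons":{"type":"number"}},"required":["deltas"]}

```bash
mkdir -p pics
python3 - <<'E'
from bench import readout, camera, calibration
import cv2,numpy as np
for n in ("top","side"):
    im=camera(n); cv2.imwrite(f"pics/{n}0.png",im[...,::-1]); c=calibration(n); print(n,c["fx"],c["fy"],c["cx"],c["cy"],np.round(c["extrinsics"],4).tolist())
s=readout.read_state();print({k:np.round(v,3).tolist() for k,v in s.items()})
E
```

```text
top 424.6125096375929 424.6125096375929 259.7177847850908 189.92097547729279 [[-0.0159, -0.9997, -0.0194, 0.0224], [-0.9806, 0.0193, -0.1952, 0.5951], [0.1956, 0.0159, -0.9806, 1.0447], [0.0, 0.0, 0.0, 1.0]]
side 472.05064750236045 472.05064750236045 255.66875900024385 188.24745148605967 [[-0.9755, -0.22, 0.0082, 0.558], [-0.1425, 0.6024, -0.7853, 0.1505], [0.1678, -0.7672, -0.619, 0.9274], [0.0, 0.0, 0.0, 1.0]]
{'time': 0.1, 'joint_positions': [1.309, 0.333, -0.065, 1.461, 0.022, 1.35, -0.089], 'joint_vel': [-0.001, -0.001, 0.0, -0.001, -0.001, -0.001, -0.0], 'joint_torque': [0.002, -62.454, 0.025, -39.072, -0.062, 0.036, -0.0], 'ee_pos': [0.148, -0.607, 0.236], 'eef_rot': [0.993, 0.119, -0.0, -0.001], 'ft_force': [0.289, -0.005, 0.922], 'torque': [0.031, -0.001, 0.044], 'width': 0.087}
```

View pics/top0.png

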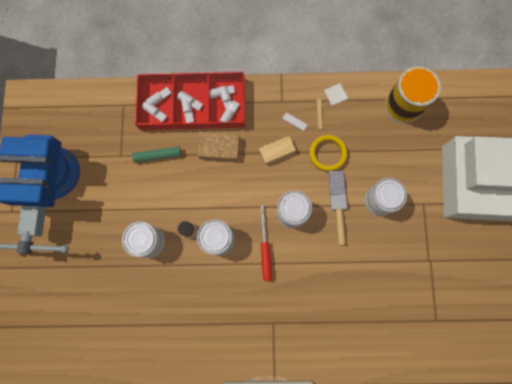

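View pics/side0.png

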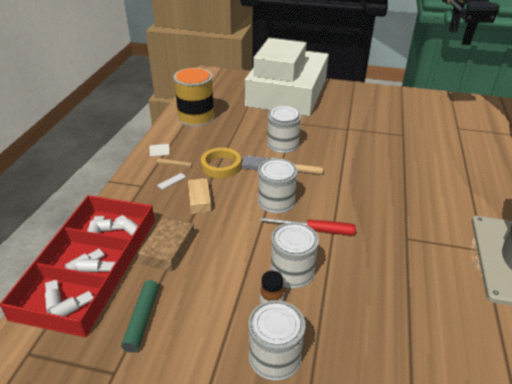

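The top picture shows the tins at about (143,240), (215,237), (295,209) and (388,196). In the side picture they are at (277,325), (295,240), (277,172) and (284,115), with the jar beside tin 2 and close to tin 1. Next I'll measure the lids.

```bash
cat > h.py <<'E'
import numpy as np,cv2
from bench import calibration
def ray(n,u,v):
    c=calibration(n);E=np.array(c["extrinsics"]);R=E[:3,:3]
    return -R.T@E[:3,3], R.T@np.array([(u-c["cx"])/c["fx"],(v-c["cy"])/c["fy"],1])
def onz(n,u,v,z):
    o,d=ray(n,u,v); return o+d*(z-o[2])/d[2]
def proj(n,p):
    c=calibration(n);E=np.array(c["extrinsics"]);q=E[:3,:3]@p+E[:3,3]
    return np.array([c["fx"]*q[0]/q[2]+c["cx"],c["fy"]*q[1]/q[2]+c["cy"]])
def tri(a,b):
    (o1,d1),(o2,d2)=ray("top",*a),ray("side",*b)
    t=np.linalg.lstsq(np.c_[d1,-d2],o2-o1,rcond=None)[0]
    p,q=o1+t[0]*d1,o2+t[1]*d2
    return (p+q)/2,np.linalg.norm(p-q)
E
python3 - <<'E'
from h import *
T=[(143,240),(215,237),(295,209),(388,196)];S=[(277,325),(295,240),(277,172),(284,115)]
rows=[]
for n,P in(("top",T),("side",S)):
    im=cv2.imread(f"pics/{n}0.png");row=[]
    for u,v in P:
        h=32 if n=="top" else 45
        c=cv2.copyMakeBorder(im,60,60,60,60,0)[v+60-h:v+60+h,u+60-h:u+60+h]
        row.append(cv2.resize(c,(200,200),interpolation=cv2.INTER_CUBIC))
    rows.append(np.hstack(row))
cv2.imwrite("pics/crop.png",np.vstack(rows))
for t in T: print(t,onz("top",*t,0.09).round(3))
for n,P in(("top",T),("side",S)):
    g=cv2.imread(f"pics/{n}0.png");hsv=cv2.cvtColor(g,cv2.COLOR_BGR2HSV)
    m=((hsv[...,1]<50)&(hsv[...,2]>175)).astype(np.uint8)
    for u,v in P:
        w=m[v-32:v+33,u-32:u+33]
        k,l,st,ce=cv2.connectedComponentsWithStats(w); i=1+np.argmax(st[1:,4]); 
        print(n,st[i],ce[i]+[u-32,v-32])
E
```

```text
(143, 240) [0.468 0.303 0.09 ]
(215, 237) [0.473 0.124 0.09 ]
(295, 209) [ 0.539 -0.076  0.09 ]
(388, 196) [ 0.567 -0.309  0.09 ]
top [ 11  14  31  34 736] [138.32336957 238.29891304]
top [ 17  17  29  31 698] [213.57449857 236.66475645]
top [ 17  16  29  29 646] [293.80959752 206.75696594]
top [ 19  16  29  28 633] [389.34439179 193.60347551]
side [   7   10   48   41 1524] [275.85629921 323.2847769 ]
side [ 12  15  40  30 902] [294.55099778 237.90465632]
side [ 16  18  33  22 533] [277.02814259 169.1988743 ]
side [   0    0   62   38 1853] [282.5569347   98.49595251]
```

View pics/crop.png

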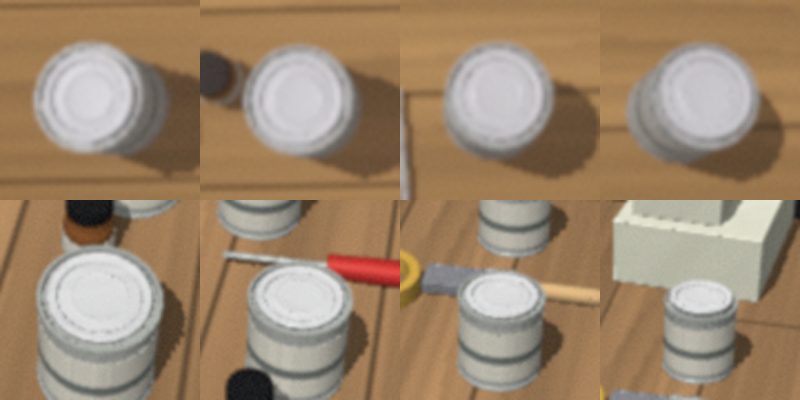

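Run:
```python
from h import *
T=[(138.3,238.3),(213.6,236.7),(293.8,206.8),(389.3,193.6)];S=[(275.9,321),(294.6,237.9),(277,169.2),None]
for t,s in zip(T,S):
    p=onz("top",*t,0.091);print(p.round(4),proj("side",p).round(1), s and tri(t,s))
```

```text
[0.4726 0.3143 0.091 ] [274.7 322.1] (array([0.47168868, 0.31362928, 0.09322252]), np.float64(0.0014138943885155665))
[0.4733 0.1272 0.091 ] [293.9 237.1] (array([0.47265247, 0.12741562, 0.08948493]), np.float64(0.0015012412158517208))
[ 0.5443 -0.0731  0.091 ] [276.  168.5] (array([ 0.54330494, -0.07327602,  0.08955466]), np.float64(0.002400454225574722))
[ 0.5732 -0.3128  0.091 ] [282.4 113.5] None
```

Call:
apply_moves --deltas '[{"translation":[0.04,0.03,0],"turn":[0,0,0],"hand":0},{"translation":[0.04,0.03,0],"turn":[0,0,0],"hand":0},{"translation":[0.04,0.03,0],"turn":[0,0,0],"hand":0},{"translation":[0.04,0.03,0],"turn":[0,0,0],"hand":0},{"translation":[0.04,0.03,0],"turn":[0,0,0],"hand":0}]'

```text
time: 0.6
ee_pos: [0.3414, -0.457, 0.2332]
eef_rot: [0.994, 0.111, -0.003, -0.002]
ft_force: [0.4, -0.6, 0.4]
width: 0.0549
```

Call:
apply_moves --deltas '[{"translation":[0.04,0.03,-0.01],"turn":[0,0,0],"hand":0},{"translation":[0.04,0.03,-0.01],"turn":[0,0,0],"hand":0},{"translation":[0.04,0.03,-0.01],"turn":[0,0,0],"hand":0},{"translation":[0.04,0.03,-0.01],"turn":[0,0,0],"hand":0},{"translation":[0.036,0.024,-0.01],"turn":[0,0,0],"hand":0}]'

```text
time: 1.1
ee_pos: [0.5353, -0.3123, 0.1845]
eef_rot: [0.994, 0.111, -0.002, -0.001]
ft_force: [0.0, -0.5, 0.5]
width: 0.0149
```

Call:
apply_moves --deltas '[{"translation":[0,0,-0.02],"turn":[0,0,0],"hand":0},{"translation":[0,0,-0.02],"turn":[0,0,0],"hand":0},{"translation":[0,0,0],"turn":[0,0,0],"hand":0}]'

```text
time: 1.4
ee_pos: [0.5407, -0.303, 0.1404]
eef_rot: [0.993, 0.118, -0.002, -0.004]
ft_force: [-0.7, -0.7, -0.5]
width: 0.0013
```

Call:
apply_moves --deltas '[{"translation":[-0.005,-0.008,-0.015],"turn":[0,0,0],"hand":0},{"translation":[0,0,-0.006],"turn":[0,0,0],"hand":0},{"translation":[0,0,0],"turn":[0,0,0],"hand":0}]'

```text
time: 1.7
ee_pos: [0.5346, -0.3132, 0.119]
eef_rot: [0.993, 0.117, -0.002, -0.003]
ft_force: [0.4, 0.0, -0.4]
width: 0.0003
```

Run:
```python
from h import *
from bench import camera,readout
s=readout.read_state();print(s["ee_pos"],s["ft_force"])
for n,(u,v) in(("top",(380,210)),("side",(284,115))):
    im=camera(n)[...,::-1];cv2.imwrite(f"pics/{n}1.png",im)
    c=cv2.resize(im[v-50:v+50,u-60:u+60],(480,400),interpolation=cv2.INTER_CUBIC);cv2.imwrite(f"pics/{n}1c.png",c[:, 40:440])
cv2.imwrite("pics/c1.png",np.hstack([cv2.imread("pics/top1c.png"),cv2.imread("pics/side1c.png")]))
p=s["ee_pos"]-np.array([0,0,.014]);print(proj("top",p),proj("side",p))
```

```text
[ 0.53460901 -0.31316174  0.11898863] [ 0.42364203  0.03245811 -0.42092563]
[392.2306126  207.98003293] [297.74326956 110.33547318]
```

View pics/c1.png

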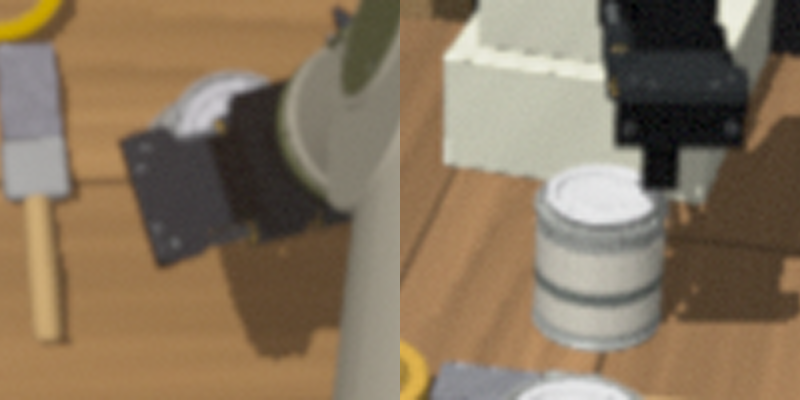

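The side crop shows the closed fingertips at about (298,110), just above the robot-side flange of tin 4, as computed. Lowering them in small steps.

Call:
apply_moves --deltas '[{"translation":[0.002,0,-0.005],"turn":[0,0,0],"hand":0},{"translation":[0,0,-0.004],"turn":[0,0,0],"hand":0},{"translation":[0,0,0],"turn":[0,0,0],"hand":0}]'

```text
time: 2.1
ee_pos: [0.5376, -0.3141, 0.1117]
eef_rot: [0.993, 0.116, -0.001, -0.002]
ft_force: [-1.2, -0.0, -0.2]
width: 0.0006
```

Call:
apply_moves --deltas '[{"translation":[0,0,-0.002],"turn":[0,0,0],"hand":0},{"translation":[0,0,-0.001],"turn":[0,0,0],"hand":0}]'

```text
time: 2.3
ee_pos: [0.5379, -0.314, 0.1088]
eef_rot: [0.993, 0.117, -0.001, -0.002]
ft_force: [-1.3, -0.2, 1.4]
width: 0.0003
```

Call:
apply_moves --deltas '[{"translation":[0,0,-0.002],"turn":[0,0,0],"hand":0},{"translation":[0,0,-0.001],"turn":[0,0,0],"hand":0}]'

```text
time: 2.5
ee_pos: [0.5379, -0.3141, 0.106]
eef_rot: [0.993, 0.116, -0.001, -0.002]
ft_force: [-0.9, 0.0, 1.5]
width: 0.0002
```

Call:
apply_moves --deltas '[{"translation":[0,0,-0.001],"turn":[0,0,0],"hand":0}]'

```text
time: 2.6
ee_pos: [0.538, -0.3142, 0.1051]
eef_rot: [0.993, 0.116, -0.001, -0.002]
ft_force: [-0.7, -0.6, 2.4]
width: 0.0009
```

Call:
apply_moves --deltas '[{"translation":[0,0,-0.001],"turn":[0,0,0],"hand":0}]'

```text
time: 2.7
ee_pos: [0.538, -0.3143, 0.1042]
eef_rot: [0.993, 0.116, -0.001, -0.002]
ft_force: [-1.9, 0.6, 4.3]
width: 0.0002
```

Call:
apply_moves --deltas '[{"translation":[0,0,-0.001],"turn":[0,0,0],"hand":0}]'

```text
time: 2.8
ee_pos: [0.5381, -0.3144, 0.1037]
eef_rot: [0.993, 0.116, -0.001, -0.002]
ft_force: [-3.8, 0.8, 10.4]
width: 0.0006
```

Call:
apply_moves --deltas '[{"translation":[0,0,0.01],"turn":[0,0,0],"hand":0},{"translation":[0,0,0.03],"turn":[0,0,0],"hand":0},{"translation":[-0.02,0.04,0.03],"turn":[0,0,0],"hand":0},{"translation":[-0.03,0.04,0],"turn":[0,0,0],"hand":0},{"translation":[-0.03,0.04,0],"turn":[0,0,0],"hand":0}]'

```text
time: 3.3
ee_pos: [0.4593, -0.1983, 0.1737]
eef_rot: [0.994, 0.114, 0.0, -0.002]
ft_force: [1.1, 1.0, 0.3]
width: 0.0007
```

Run:
```python
from h import *
from bench import camera,readout
s=readout.read_state();print(s["ee_pos"],s["ft_force"])
out=[]
for n,(u,v) in(("top",(388,196)),("side",(284,115))):
    im=camera(n)[...,::-1];cv2.imwrite(f"pics/{n}2.png",im);o=cv2.imread(f"pics/{n}0.png")
    out.append(np.vstack([cv2.resize(i[v-25:v+25,u-33:u+33],(396,300),interpolation=cv2.INTER_CUBIC) for i in(o,im)]))
cv2.imwrite("pics/c2.png",np.hstack(out))
```

```text
[ 0.45925933 -0.19832502  0.17371784] [1.14755354 0.99149687 0.33762823]
```

View pics/c2.png

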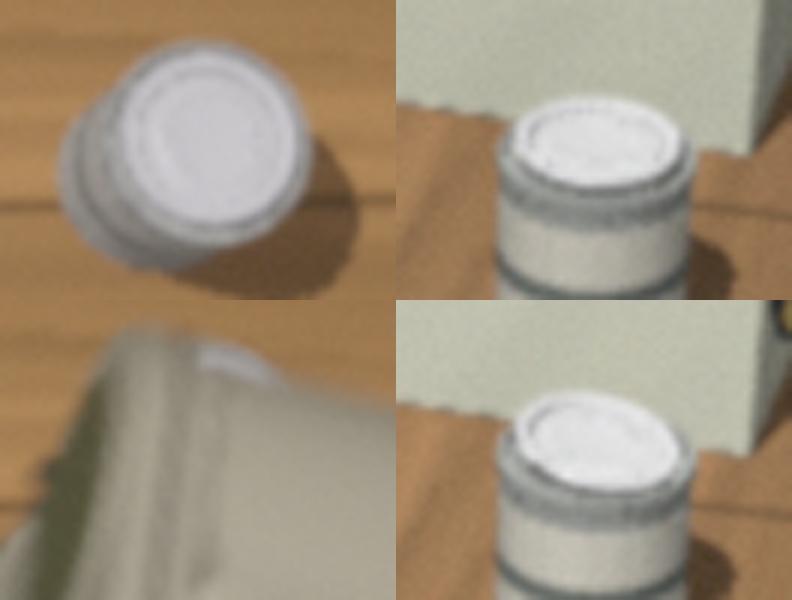

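Run:
```python
from h import *
for f in("side0","side2"):
    im=cv2.imread(f"pics/{f}.png");g=cv2.cvtColor(im,cv2.COLOR_BGR2HSV)
    b=im[95:135,255:315].astype(int)
    for th in (205,213):
        m=(b.min(2)>th).astype(np.uint8);k,l,st,ce=cv2.connectedComponentsWithStats(m);i=1+np.argmax(st[1:,4]);r=(l==i)
        ys,xs=np.nonzero(r);c=np.cov(xs,ys);print(f,th,st[i],ce[i],"slope",c[0,1]/c[0,0])
```

```text
side0 205 [ 16  12  27  13 266] [29.7481203  18.10526316] slope -0.02670574015570063
side0 213 [ 18  12  25  13 212] [30.18396226 18.41037736] slope -0.10653009049697046
side2 205 [ 17  11  26  15 294] [29.71768707 18.13945578] slope 0.09355402892209103
side2 213 [ 17  11  26  15 264] [30.20075758 18.31439394] slope 0.05752375381624715
```

The lid of tin 4 now leans clearly: its slope in the side view changed by about 0.12 to 0.16, and its centre stayed put. Tin 4 is the loose one. Next I'll press its middle.

Call:
apply_moves --deltas '[{"translation":[0.035,-0.035,0],"turn":[0,0,0],"hand":0},{"translation":[0.035,-0.035,0],"turn":[0,0,0],"hand":0},{"translation":[0.035,-0.035,0],"turn":[0,0,0],"hand":0},{"translation":[0.005,-0.005,-0.02],"turn":[0,0,0],"hand":0},{"translation":[0,0,0],"turn":[0,0,0],"hand":0}]'

```text
time: 3.9
ee_pos: [0.57, -0.307, 0.156]
eef_rot: [0.993, 0.118, -0.0, 0.0]
ft_force: [-0.4, 0.7, -0.3]
width: 0.0005
```

Call:
apply_moves --deltas '[{"translation":[0.003,-0.006,-0.02],"turn":[0,0,0],"hand":0},{"translation":[0,0,-0.015],"turn":[0,0,0],"hand":0},{"translation":[0,0,0],"turn":[0,0,0],"hand":0}]'

```text
time: 4.2
ee_pos: [0.5733, -0.3122, 0.1224]
eef_rot: [0.993, 0.118, 0.001, 0.0]
ft_force: [-0.3, 0.3, -0.7]
width: 0.0005
```

Call:
apply_moves --deltas '[{"translation":[0,0,-0.005],"turn":[0,0,0],"hand":0},{"translation":[0,0,-0.003],"turn":[0,0,0],"hand":0},{"translation":[0,0,-0.002],"turn":[0,0,0],"hand":0}]'

```text
time: 4.5
ee_pos: [0.5737, -0.3113, 0.115]
eef_rot: [0.993, 0.119, 0.002, 0.001]
ft_force: [-0.1, 0.2, -1.0]
width: 0.0008
```

Call:
apply_moves --deltas '[{"translation":[0,-0.001,-0.004],"turn":[0,0,0],"hand":0},{"translation":[0,0,-0.003],"turn":[0,0,0],"hand":0},{"translation":[0,0,-0.002],"turn":[0,0,0],"hand":0}]'

```text
time: 4.8
ee_pos: [0.5744, -0.3124, 0.107]
eef_rot: [0.993, 0.119, 0.003, 0.002]
ft_force: [-1.3, 0.8, 5.7]
width: -0.0
```

Call:
apply_moves --deltas '[{"translation":[0,0,-0.002],"turn":[0,0,0],"hand":0},{"translation":[0,0,-0.002],"turn":[0,0,0],"hand":0}]'

```text
time: 5.0
ee_pos: [0.5746, -0.3125, 0.1044]
eef_rot: [0.993, 0.119, 0.003, 0.002]
ft_force: [-3.8, 1.9, 8.9]
width: 0.0004
```

Call:
apply_moves --deltas '[{"translation":[0,0,-0.002],"turn":[0,0,0],"hand":0}]'

```text
time: 5.1
ee_pos: [0.5746, -0.3125, 0.1033]
eef_rot: [0.993, 0.119, 0.003, 0.002]
ft_force: [-4.2, 2.1, 9.0]
width: 0.0002
```

Call:
apply_moves --deltas '[{"translation":[0,0,-0.002],"turn":[0,0,0],"hand":0}]'

```text
time: 5.2
ee_pos: [0.5746, -0.3125, 0.1022]
eef_rot: [0.993, 0.119, 0.003, 0.002]
ft_force: [-5.5, 1.9, 9.9]
width: 0.0005
```

Call:
apply_moves --deltas '[{"translation":[0,0,-0.002],"turn":[0,0,0],"hand":0}]'

```text
time: 5.3
ee_pos: [0.5746, -0.3125, 0.1013]
eef_rot: [0.993, 0.119, 0.003, 0.003]
ft_force: [-5.3, 1.8, 12.6]
width: 0.0002
```

Call:
apply_moves --deltas '[{"translation":[0,0,-0.002],"turn":[0,0,0],"hand":0}]'

```text
time: 5.4
ee_pos: [0.5748, -0.3125, 0.1011]
eef_rot: [0.993, 0.119, 0.003, 0.003]
ft_force: [-8.2, 3.2, 20.5]
width: 0.0002
```

Force is now climbing against a stop at 0.101, which is the expected home height. One more firm push, then lift, retreat and look.

Call:
apply_moves --deltas '[{"translation":[0,0,-0.003],"turn":[0,0,0],"hand":0},{"translation":[0,0,-0.002],"turn":[0,0,0],"hand":0}]'

```text
time: 5.6
ee_pos: [0.575, -0.3126, 0.1013]
eef_rot: [0.993, 0.119, 0.004, 0.004]
ft_force: [-7.5, 2.4, 15.0]
width: 0.0003
```

Call:
apply_moves --deltas '[{"translation":[0,0,0.01],"turn":[0,0,0],"hand":0},{"translation":[0,0,0.03],"turn":[0,0,0],"hand":0},{"translation":[-0.03,0,0.03],"turn":[0,0,0],"hand":0},{"translation":[-0.04,-0.03,0.02],"turn":[0,0,0],"hand":0},{"translation":[-0.04,-0.03,0.02],"turn":[0,0,0],"hand":0}]'

```text
time: 6.1
ee_pos: [0.4682, -0.3646, 0.2114]
eef_rot: [0.992, 0.125, 0.004, 0.001]
ft_force: [-0.2, -1.5, 0.5]
width: 0.0004
```

Call:
apply_moves --deltas '[{"translation":[-0.04,-0.03,0],"turn":[0,0,0],"hand":0},{"translation":[-0.04,-0.03,0],"turn":[0,0,0],"hand":0},{"translation":[-0.04,-0.03,0],"turn":[0,0,0],"hand":0},{"translation":[-0.03,-0.03,0],"turn":[0,0,0],"hand":0},{"translation":[0,0,0],"turn":[0,0,0],"hand":0}]'

```text
time: 6.6
ee_pos: [0.309, -0.4922, 0.2179]
eef_rot: [0.993, 0.121, 0.005, 0.006]
ft_force: [-0.3, -0.0, -0.4]
width: 0.0004
```

Run:
```python
from h import *
from bench import camera,readout
s=readout.read_state();print(s["ee_pos"],s["ft_force"])
out=[]
for n,(u,v) in(("top",(388,196)),("side",(284,115))):
    im=camera(n)[...,::-1];cv2.imwrite(f"pics/{n}3.png",im);o=cv2.imread(f"pics/{n}0.png")
    out.append(np.vstack([cv2.resize(i[v-25:v+25,u-33:u+33],(396,300),interpolation=cv2.INTER_CUBIC) for i in(o,im)]))
cv2.imwrite("pics/c3.png",np.hstack(out))
for f in("side0","side2","side3"):
    b=cv2.imread(f"pics/{f}.png")[95:135,255:315].astype(int)
    m=(b.min(2)>205).astype(np.uint8);k,l,st,ce=cv2.connectedComponentsWithStats(m);i=1+np.argmax(st[1:,4])
    ys,xs=np.nonzero(l==i);c=np.cov(xs,ys);print(f,st[i],ce[i],"slope",c[0,1]/c[0,0])
```

```text
[ 0.30901315 -0.49223253  0.21792788] [-0.28107228 -0.03355817 -0.39345773]
side0 [ 16  12  27  13 266] [29.7481203  18.10526316] slope -0.02670574015570063
side2 [ 17  11  26  15 294] [29.71768707 18.13945578] slope 0.09355402892209103
side3 [ 16  13  27  14 250] [29.76 20.04] slope -0.0338882282996433
```

View pics/c3.png

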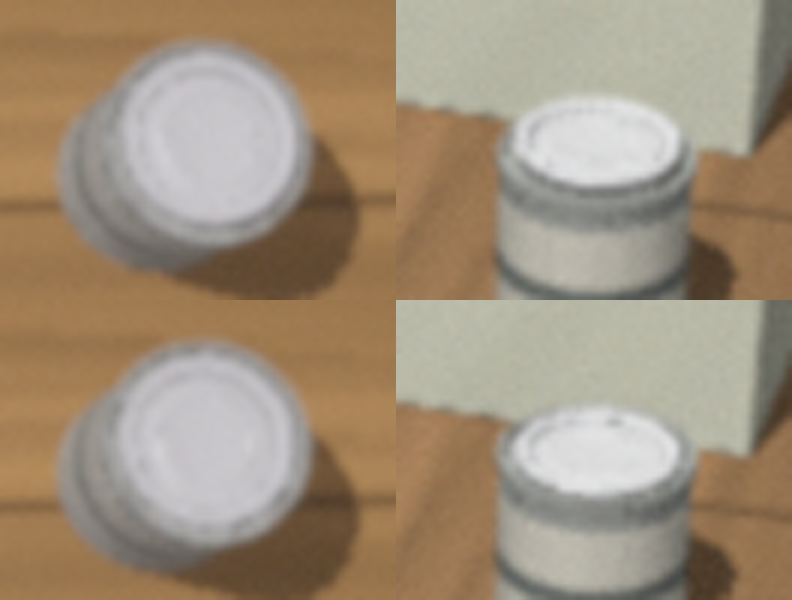

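The lid is back to its first slope and sits about 1.9 px lower in the side view, where 4 to 5 mm would be about 1.4 px. Its rim shows evenly all round and the tin hasn't moved.

```bash
python3 -c "
from bench import order;print(order.close_job())"
```

```text
the job is handed in; nothing more can be done
None
```

The loose lid was on tin 4, the tin furthest to the robot's right. It is now pressed home, and I've handed the job in; no verdict was reported.

- **Finding it:** tin 4 was the first I tried. A light press on the robot-side edge of its lid dipped it, and in the side view it stayed clearly tilted. I estimated the lean at roughly 0.15 rad from the picture, above the 0.07 needed. I didn't press the other three lids, because only one could be loose.
- **Pressing it home:** I pressed the middle of the panel. The lid slid down at about 9 to 13 N and stopped firm with the fingertips at 87 mm, which is the panel's home height. The highest push reading was about 20 N.
- **Last checks:** the lid's slope in the side view is back to where it started. It sits about 1.9 px lower; 4.5 mm would be about 1.4 px, so the two agree within a pixel. Tin 4 has not visibly moved, and the arm is clear with the force reading near zero.
- **Inconclusive check:** the early height measurements from the two cameras were too noisy to show which lid was loose. They put tin 1's lid about 3 mm high, which the press on tin 4 showed to be wrong.

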